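Shut the ultrasonic cleaner and start it

TASK

The basket of rings is already in the ultrasonic cleaner. With the fingertips, gently push the open steel lid down until it is fully shut, without letting it slam, and only then press the end of the red rocker switch nearest the lid, the end with the white dot, all the way down to start the cleaner. Nothing is to be picked up: leave the basket in the tank and all the other things on the bench where they stand.

Things in the scene. Friction and masses are not known exactly. Their poses are not given: they have to be found in the camera images.
- cleaner: Grey ultrasonic cleaner, fixed: 230 mm front to back (own x -135 to +95), 180 mm wide (y), 140 high without lid. Origin on the bench below the tank, z up. Front (-x) turned roughly away from the robot; lid hinged on the rear (+x) rim. Tank opening x -35 to +78, y -75 to +75. Control panel: plane sloping 15 degrees from x -50 (140 high) to x -135 (117 high), with a fixed dial, 12 mm high, at y -52.
- lid (a joint): Opening angle of the steel lid, rad: 0 fully shut (level, at its stop), 1.57 upright, stop at 1.75. Starts between 1.1 and 1.7. The hinge has stiff friction (0.32 N m, so about 3 N at the face point) and keeps the lid wherever it is left, at every angle.
- lid_hinge (a point): Middle of the lid's hinge axis: it runs along the cleaner's y at cleaner x = +88, 148 mm above the bench. The lid is a pressed steel tray, 146 mm from this axis to its front edge, 164 mm wide, 10 mm deep over the skirt, 0.24 kg; shut, its smooth outer face is level, 153 mm above the bench.
- lid_face (a point): Point on the lid's smooth outer face, on its middle line, 115 mm from the hinge axis along the lid (the face lies 5 mm outside the plane through the axis). Moves with the lid. Own -x runs to the free front edge, z out of the face: up when shut, towards the rear and the robot when upright.
- lid_tab (a point): Outer end of the black lift tab in the middle of the lid's front edge, 159 mm from the hinge axis; tab 70 mm wide, 8 mm thick, 13 mm beyond the edge. Moves with the lid; its own axes as those of lid_face.
- rocker (a joint): Angle of the red rocker switch, rad: 0 off, 0.35 fully on (stop). It has no snap: friction (0.03 N m, about 3 N at the pressed end) keeps it where it is left, so press it down to its stop.
- rocker_axis (a point): Middle of the rocker's rocking axis, which lies in the panel's surface along the cleaner's y, at cleaner x -100, y +35, 127 mm above the bench. The rocker is 30 mm long (up and down the slope) and 22 mm wide, with a black frame 2.5 mm high. With the lid shut, the tab ends 29 mm from here towards the rear, and the lid's face is 26 mm higher.
- rocker_on (a point): White dot on the ON end of the rocker (the end nearest the lid), on its face, 10 mm from the middle. Moves with it. The two 15 mm faces, each 5 mm off the axis, meet in a shallow V of 20 degrees: off, the ON end stands 20 degrees up out of the panel (the other face parallel to it); on, the ON face lies parallel to the panel, 5 mm above it, this point 3 mm nearer the panel than before.
- basket: Stainless wire basket, 96 x 130 x 52 mm with two wire handles up to 78 mm, standing loose on the tank floor, wholly below the tank's rim, two rings in it. Origin: middle of its underside.
- mandrel: Ring mandrel stand: steel taper, 256 mm tall over its brass top, upright on a wooden foot 90 mm across. Loose. Origin: middle of its underside.
- card_cube: Clear acrylic cube, 80 mm, open on top, with two white cards of gold-tone earring backs standing in it up to 95 mm. Loose. Origin: middle of its underside.
- ring_box: Dark blue closed ring box, 50 x 56 x 42 mm. Loose. Origin: middle of its underside.
- loupe: Folding chrome loupe, about 50 x 55 x 18 mm, lying opened out. Loose. Origin: middle of the cover's underside.
- bottle: White bottle, 64 mm across and 170 mm tall, with a blue cap. Loose. Origin: middle of its underside.
- brush: Brush, 190 mm long, lying on the bench. Loose. Origin: underside, mid-length.

How it is judged:
By the outcome, as a careful person would: the job done as asked, in the order asked, and still so for the second after the job is handed in, with the robot touching nothing.
It also fails if it takes over 51 s, if anything falls off the work surface, if the arm or the gripper's body presses on something with over 40 N, if the wrist force passes 120 N, or if a joint passes its speed limit or range.

ROBOT

A 6-joint arm with a two-finger parallel gripper is mounted at the origin on the work surface. World frame = base frame: x ahead of the robot, y to its left, z up, the work surface at z = 0. Lengths are in mm, angles in degrees, forces in N, time in s.
With the tool pointing down it reaches from about 325 to 850 mm from the base axis. Payload 15.5 kg.
Tool frame: the origin (TCP) lies on the centre line of the jaws, within the pads' length; the fingertips stand 19 mm ahead of it and the grasp point (between the pads) is the TCP; z points along the fingers, y is the line along which they close (so a half turn about z gives the same grasp; the last joint's range is limited). The gripper opens to 91 mm and grips with 3 to 60 N. Pads are 32 mm wide; open, the fingers measure 118 mm over their backs; the gripper's body (76 mm by 178 mm) begins 60 mm behind the grasp point.
Start: joints at [58.642, 28.281, 77.091, -0, 74.628, -5.472], TCP at [272.862, 562.293, 232.915] pointing down, gripper open.
Joint ranges: [-166.48, 166.48], [-47.26, 123.95], [12.59, 153.08], [-70.14, 250.14], [6.76, 159.57], [-176.63, 176.63]. Speed limits (degrees/s): [108.29, 108.29, 147.25, 172.46, 172.46, 172.46].

INTERFACE

Orientations are given as a 3x3 rotation matrix whose columns are the frame's x, y, z axes.
In Python, from plant import monitor, capture, order gives the robot as it stands. The module is installed in compiled form; this text tells all that it offers.
- The arm moves only by the shell command python3 -m crank 'ROWS' [OPENING] [FORCE]. ROWS is a JSON object of lists of equal length, an entry for each row: "linear": the shift along the tool's x, y, z in m, a list of three; "dr": the turn, a rotation vector about the tool's x, y, z in rad, a list of three. In form: {"linear": [[dx, dy, dz], ...], "dr": [[rx, ry, rz], ...]}. A call has 1 to 10 rows; each row is the pose to reach, as a shift and turn from the pose commanded when the call began, along the tool's axes at that moment; what a row does not reach only later rows make up. A row lasts 1/12 s, in which the tool goes at most 41.7 mm and 7.16 degrees, less where a joint would pass 70% of its speed; a pose out of reach is approached as far as the arm can. A call with a gripper value outside its range is refused whole. OPENING is the closure in counts, from 0 (fully open) to 255 (shut), set as the call begins (- or left out, the last holds). The fingers move at their own pace and stop on an object; FORCE is the grip in N (left out, the last holds). Time passes only in rows, so rows that repeat a pose let the fingers close. It gives the time, the measured TCP pose, the force, the opening and the grip force at its end, in the units of the state.
- monitor.get_obs(): the state, without advancing time (a new reading comes with each control period).
- capture(name): name is "side" or "top"; returns a dict with "img" (384x512x3 uint8, red, green, blue), "vfov" (degrees; the focal length in pixels is half the picture's height over the tangent of half this angle, whatever the lens; pixels are square), "cx", "cy" (the principal point, pixels), "R" (3x3) and "t" (3): a world point X has camera coordinates R X + t. Camera axes: x right, y down, z forward; pixel columns grow to the right and rows downward; lengths in mm; the calibration is good to about 2 mm. A picture is of the moment at which its call begins. There is no depth.
- order.close_job(): hands the job in; it is judged then, once.
The state is a dict: "clock": time; "joint_pos": joint angles; "dq": joint speeds; "tau": joint torques, N m; "position": TCP position; "tcp_rot": TCP orientation; "force": force on the tool from outside, world axes, zero at the start; "wrist_torque": the same for the moment, N m; "gripper_width": opening from 0.0 (shut) to 1.0 (fully open); "gripper_force": force on a finger pad.
Only numpy, scipy, OpenCV 4.12 (cv2) and the standard library are available. Lean on these libraries where they do the work, as an engineer would, in place of code of your own. Each camera call takes 0.05 s, during which the arm holds its last target. There are 200 camera calls.

## Working session

There is one attempt and no reset: what is moved stays moved. The work goes in short steps, Python scripts to look and compute and a shell command to move; the robot and the scene stay as the last step left them, time stands still between calls to the robot, and variables do not carry over. Pictures are saved under pics/ and viewed, at most 10 in all, crops included, and the job is handed in when it is done.

```bash
mkdir -p pics; python3 - <<'E'
from plant import monitor, capture
import cv2,numpy as np,pickle
o=monitor.get_obs();print({k:np.round(o[k],3).tolist() for k in ("clock","position","tcp_rot","gripper_width")})
for n in("side","top"):
    c=capture(n);pickle.dump(c,open(n+".pkl","wb"));cv2.imwrite(f"pics/{n}0.png",cv2.resize(c["img"][:,:,::-1],(768,576)))
    print(n,c["vfov"],c["cx"],c["cy"],(-c["R"].T@c["t"]).round(0),np.round(c["R"],2).tolist())
E
```

```text
{'clock': 0.0, 'position': [272.649, 561.99, 232.304], 'tcp_rot': [[-0.9, 0.437, -0.001], [0.437, 0.9, -0.001], [0.0, -0.001, -1.0]], 'gripper_width': 1.004}
side 49.91669425406428 261.10943331238803 191.83521297578653 [-280.   -8.  853.] [[-0.01, -1.0, -0.02], [-0.65, 0.02, -0.76], [0.76, 0.01, -0.65]]
top 54.94073136196807 253.35037068147386 191.49738199890916 [ 5.100e+02 -1.000e+00  1.283e+03] [[-0.02, -1.0, -0.0], [-1.0, 0.02, -0.08], [0.08, 0.0, -1.0]]
```

View pics/side0.png

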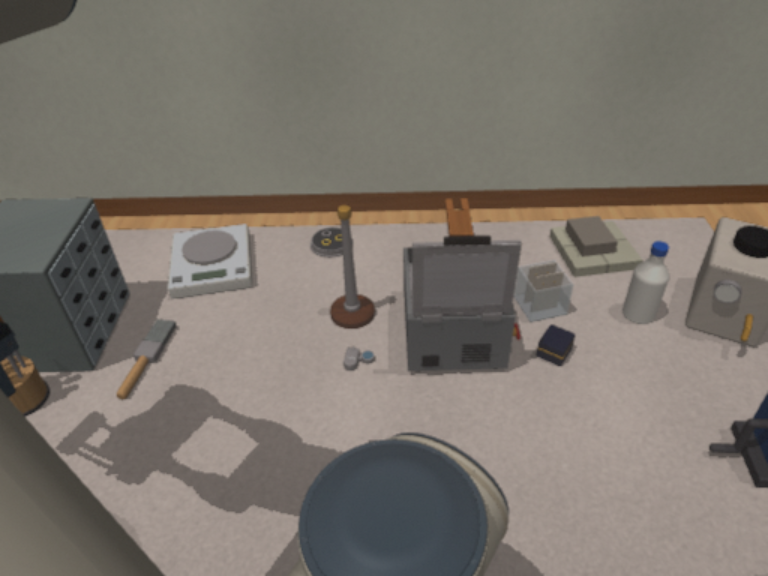

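View pics/top0.png

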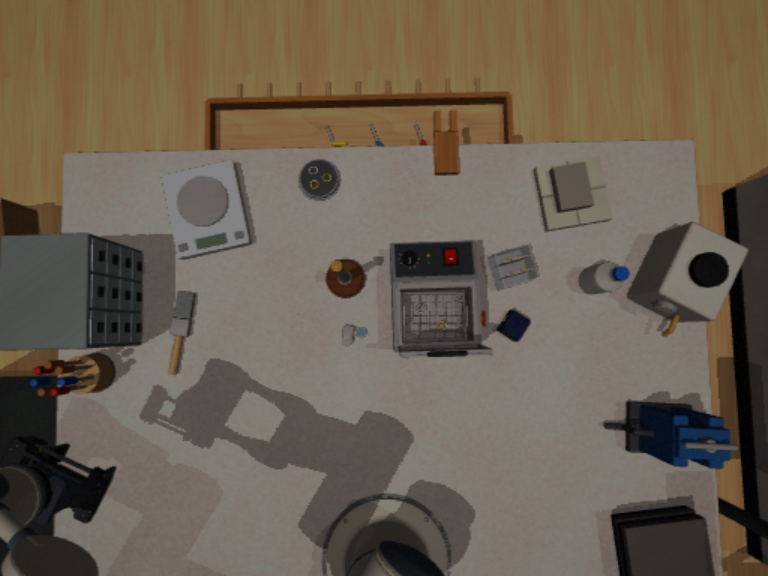

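Both views show the cleaner ahead of the robot: rocker at about (450,257) in the 1.5x top picture, lid nearly upright with its tab at (447,352) top and (467,240) side. The mandrel stands left of it, the card cube right. I'll enlarge these.

```bash
python3 - <<'E'
import cv2,numpy as np,pickle
t=pickle.load(open("top.pkl","rb"))["img"];s=pickle.load(open("side.pkl","rb"))["img"]
a=cv2.resize(t[150:250,250:340],None,fx=4.4,fy=4.4,interpolation=cv2.INTER_CUBIC)
b=cv2.resize(s[150:250,260:350],None,fx=4.4,fy=4.4,interpolation=cv2.INTER_CUBIC)
cv2.imwrite("pics/crop.png",np.hstack([a,b])[:,:,::-1])
h=cv2.cvtColor(t,cv2.COLOR_RGB2HSV)
m=((h[...,0]<8)|(h[...,0]>172))&(h[...,1]>170)&(h[...,2]>90)
n,l,st,c=cv2.connectedComponentsWithStats(m.astype(np.uint8))
for i in range(1,n):
    if st[i,4]>8:print(st[i],c[i].round(1))
E
```

```text
[280  93   4   4  10] [281.7  94.5]
[297 166   7   9  52] [300.2 170.1]
[ 22 245   5   5  18] [ 23.9 246.7]
[ 33 259   5   5  18] [ 35.3 261.1]
```

View pics/crop.png

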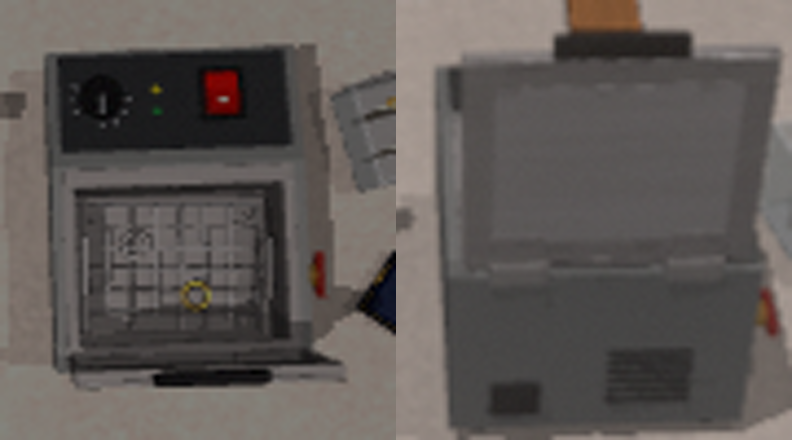

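The crop shows the rocker centre at (222,93) with the white dot on its lower (lid) half. Panel front corners are at (48,57) and (290,46), the tab is at (212,378) in the top view, and its upper edge is at (622,34) in the side half. The lid hinge line runs from about (447,277) to (762,265) in the side half.

```bash
cat > g.py <<'E'
import numpy as np,pickle
C={n:pickle.load(open(n+".pkl","rb")) for n in("top","side")}
def ray(n,p,full=False):
    c=C[n];f=192/np.tan(np.radians(c["vfov"]/2))
    d=c["R"].T@np.array([(p[0]-c["cx"])/f,(p[1]-c["cy"])/f,1]);return -c["R"].T@c["t"],d/np.linalg.norm(d)
def plane(n,p,z):
    o,d=ray(n,p);return o+d*(z-o[2])/d[2]
def tri(a,b):
    o1,d1=ray("top",a);o2,d2=ray("side",b)
    s=np.linalg.lstsq(np.c_[d1,-d2],o2-o1,rcond=None)[0];P,Q=o1+s[0]*d1,o2+s[1]*d2
    return (P+Q)/2,np.linalg.norm(P-Q)
T=lambda u,v:(249.6+u/4.4,149.6+v/4.4)
S=lambda u,v:(259.6+(u-396)/4.4,149.6+v/4.4)
E
python3 - <<'E'
from g import *
np.set_printoptions(precision=1,suppress=True)
print("rocker",plane("top",(300.2,170.1),131),plane("top",T(222,93),131))
a,b=plane("top",T(48,57),117),plane("top",T(290,46),117)
print("front",a,b,np.linalg.norm(a-b),np.degrees(np.arctan2(*(a-b)[[0,1]])))
a,b=plane("top",T(50,157),140),plane("top",T(298,150),140)
print("panel top",a,b,np.linalg.norm(a-b),np.degrees(np.arctan2(*(a-b)[[0,1]])))
a,b=plane("side",S(447,277),148),plane("side",S(762,265),148)
print("rear rim",a,b,np.linalg.norm(a-b),np.degrees(np.arctan2(*(a-b)[[0,1]])))
a,b=plane("side",S(452,427),5),plane("side",S(742,427),5)
print("rear foot",a,b,np.linalg.norm(a-b))
print("dial",plane("top",T(101,97),137))
print("tab",tri(T(212,378),S(622,36)))
E
```

```text
rocker [ 664.5 -146.7  131. ] [ 662.5 -146.2  131. ]
front [693.1 -22.8 117. ] [ 697.6 -198.1  117. ] 175.35140284663723 -1.4463013589987814
panel top [618.2 -22.3 140. ] [ 619.6 -197.4  140. ] 175.14786685565207 -0.4591293595011674
rear rim [459.7 -25.8 148. ] [ 464.4 -203.4  148. ] 177.71511125723347 -1.4976937850321683
rear foot [475.1 -28.8   5. ] [ 470.4 -207.7    5. ] 178.99611442385168
dial [660.6 -59.5 137. ]
tab (array([ 467.9, -114.3,  306.6]), np.float64(2.427527802037694))
```

```bash
cat > h.py <<'E'
import numpy as np
from scipy.spatial.transform import Rotation as Ro
from plant import monitor
th=np.radians(1.4);F=np.array([np.cos(th),np.sin(th),0]);L=np.array([-F[1],F[0],0]);Z=np.array([0,0,1.])
H=np.array([474.6,-116.1,148.])
def rot(t): # tool x backwards, y left, z down tilted forward by t
    z=np.sin(t)*F-np.cos(t)*Z;x=-(np.cos(t)*F+np.sin(t)*Z);return np.c_[x,np.cross(z,x),z]
def tcp(E,t): R=rot(t);return E-19*R[:,2]+16*R[:,0],R   # E: leading lower edge of tip
def face(a,r=115,off=0): return H+r*(np.cos(a)*F+np.sin(a)*Z)+(5+off)*(-np.sin(a)*F+np.cos(a)*Z)
def rows(poses):
    o=monitor.get_obs();p,R=np.array(o["position"]),np.array(o["tcp_rot"])
    print("clock",o["clock"],"pos",p.round(1),"F",np.round(o["force"],1))
    for q,Q in poses: print((R.T@(q-p)/1000).round(4).tolist(),Ro.from_matrix(R.T@Q).as_rotvec().round(3).tolist())
E
python3 -c "
from h import *
t=np.radians(15);rows([tcp(face(1.61)-25*F,t)])"
```

```text
clock 0.1 pos [272.7 562.  232.4] F [-0.7 -0.9 -0.2]
[-0.429, -0.5471, -0.044] [-0.063, -0.257, -0.473]
```

```bash
python3 -m crank '{"linear":[[-0.025,-0.032,-0.02],[-0.05,-0.064,-0.03],[-0.075,-0.096,-0.04],[-0.1,-0.128,-0.044],[-0.125,-0.16,-0.044],[-0.15,-0.192,-0.044],[-0.175,-0.224,-0.044],[-0.2,-0.256,-0.044],[-0.225,-0.288,-0.044],[-0.25,-0.32,-0.044]],"dr":[[-0.006,-0.026,-0.047],[-0.013,-0.051,-0.095],[-0.019,-0.077,-0.142],[-0.025,-0.103,-0.189],[-0.032,-0.129,-0.237],[-0.038,-0.154,-0.284],[-0.044,-0.18,-0.331],[-0.05,-0.206,-0.378],[-0.057,-0.231,-0.426],[-0.063,-0.257,-0.473]]}' 255 20
python3 -c "
from h import *
t=np.radians(15);rows([tcp(face(1.61)-25*F,t)])"
```

```text
clock: 0.93
position: [357.2, 166.2, 276.9]
tcp_rot: [[-0.966, -0.024, 0.259], [-0.023, 1.0, 0.006], [-0.259, 0.0, -0.966]]
force: [1.3, 0.0, 0.1]
gripper_width: 0.301
gripper_force: 0.0
clock 0.9333 pos [357.2 166.2 276.9] F [1.3 0.  0.1]
[-0.0539, -0.2851, 0.0143] [0.0, 0.0, -0.0]
```

```bash
python3 -m crank '{"linear":[[-0.006,-0.032,0.002],[-0.012,-0.064,0.003],[-0.018,-0.096,0.005],[-0.025,-0.13,0.007],[-0.031,-0.165,0.008],[-0.038,-0.2,0.01],[-0.044,-0.235,0.012],[-0.051,-0.268,0.0135],[-0.054,-0.285,0.0143],[-0.054,-0.285,0.0143]],"dr":[[0,0,0],[0,0,0],[0,0,0],[0,0,0],[0,0,0],[0,0,0],[0,0,0],[0,0,0],[0,0,0],[0,0,0]]}'
python3 - <<'E'
from h import *
from plant import capture
import cv2
t=np.radians(15);rows([tcp(face(1.61),t)])
ims=[]
for n in("top","side"):
    i=capture(n)["img"][:,:,::-1];i=i[145:255,245:345] if n=="top" else i[120:250,250:360];ims.append(cv2.resize(i,(400,480),interpolation=cv2.INTER_CUBIC))
cv2.imwrite("pics/near.png",np.hstack(ims))
E
```

```text
clock: 1.77
position: [420.2, -119.2, 276.6]
tcp_rot: [[-0.966, -0.017, 0.258], [-0.017, 1.0, 0.005], [-0.258, 0.001, -0.966]]
force: [0.5, -0.8, -0.6]
gripper_width: 0.003
gripper_force: 0.0
clock 1.7667 pos [ 420.2 -119.2  276.6] F [ 0.5 -0.8 -0.6]
[-0.0238, 0.0019, 0.006] [-0.001, -0.001, -0.007]
```

View pics/near.png

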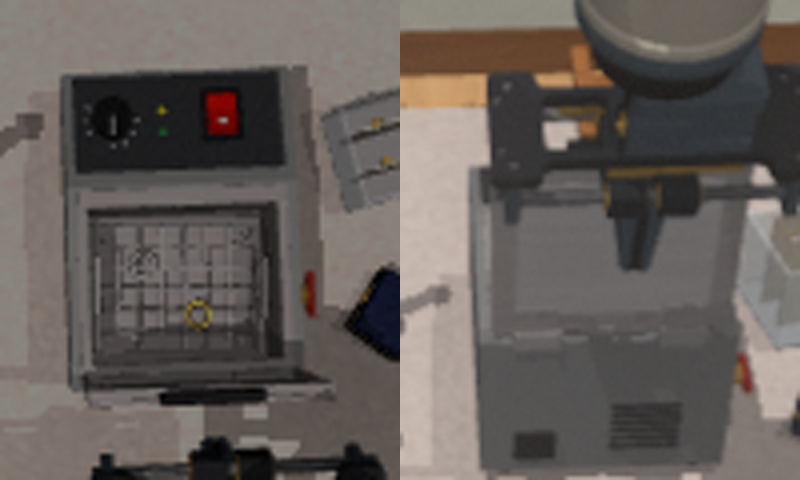

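The fingertips stand centred in front of the lid's outer face (tip at about (632,268) in the side half), clear of the tab and skirt. The next step is the arc.

```bash
python3 -c "
from h import *
rows([tcp(face(a),np.radians(15)*a/1.61) for a in (1.7,1.62,1.55,1.49,1.43,1.37,1.31,1.25,1.2,1.15)])"
```

```text
clock 1.8667 pos [ 419.1 -116.2  276.2] F [-0.1 -0.1 -0.5]
[-0.0144, -0.0012, 0.0048] [0.0, -0.017, -0.006]
[-0.0238, -0.0012, 0.0057] [0.001, -0.004, -0.006]
[-0.0319, -0.0011, 0.0072] [0.001, 0.007, -0.006]
[-0.0387, -0.0011, 0.0088] [0.001, 0.017, -0.006]
[-0.0455, -0.001, 0.0109] [0.001, 0.027, -0.006]
[-0.0521, -0.001, 0.0134] [0.001, 0.037, -0.006]
[-0.0585, -0.001, 0.0162] [0.001, 0.046, -0.006]
[-0.0647, -0.0009, 0.0194] [0.001, 0.056, -0.006]
[-0.0697, -0.0009, 0.0223] [0.001, 0.064, -0.006]
[-0.0746, -0.0009, 0.0255] [0.001, 0.072, -0.006]
```

```bash
python3 -m crank '{"linear":[[-0.0144,-0.001,0.0048],[-0.0238,-0.001,0.0057],[-0.0319,-0.001,0.0072],[-0.0387,-0.001,0.0088],[-0.0455,-0.001,0.0109],[-0.0521,-0.001,0.0134],[-0.0585,-0.001,0.0162],[-0.0647,-0.001,0.0194],[-0.0697,-0.001,0.0223],[-0.0746,-0.001,0.0255]],"dr":[[0,-0.01,0],[0,-0.004,0],[0,0.007,0],[0,0.017,0],[0,0.027,0],[0,0.037,0],[0,0.046,0],[0,0.056,0],[0,0.064,0],[0,0.072,0]]}'
python3 -c "
from h import *
rows([tcp(face(a),np.radians(15)*a/1.61) for a in (1.1,1.04,.98,.92,.86,.8,.74,.68,.62,.56)])"
```

```text
clock: 2.7
position: [498.7, -115.0, 270.9]
tcp_rot: [[-0.982, -0.021, 0.186], [-0.02, 1.0, 0.005], [-0.186, 0.001, -0.983]]
force: [-2.8, 0.8, -0.7]
gripper_width: 0.002
gripper_force: 1.1
clock 2.7 pos [ 498.7 -115.   270.9] F [-2.8  0.8 -0.7]
[-0.004, -0.0005, 0.0031] [0.001, 0.008, -0.004]
[-0.0097, -0.0004, 0.0071] [0.001, 0.018, -0.004]
[-0.0151, -0.0004, 0.0115] [0.001, 0.028, -0.004]
[-0.0203, -0.0004, 0.0161] [0.001, 0.038, -0.004]
[-0.0252, -0.0004, 0.021] [0.001, 0.047, -0.004]
[-0.0298, -0.0004, 0.0262] [0.001, 0.057, -0.004]
[-0.034, -0.0004, 0.0317] [0.001, 0.067, -0.004]
[-0.0379, -0.0004, 0.0373] [0.001, 0.077, -0.004]
[-0.0414, -0.0003, 0.0432] [0.001, 0.086, -0.004]
[-0.0446, -0.0003, 0.0493] [0.001, 0.096, -0.004]
```

Contact force is about 3 N, as expected.

```bash
python3 -m crank '{"linear":[[-0.004,0,0.0031],[-0.0097,0,0.0071],[-0.0151,0,0.0115],[-0.0203,0,0.0161],[-0.0252,0,0.021],[-0.0298,0,0.0262],[-0.034,0,0.0317],[-0.0379,0,0.0373],[-0.0414,0,0.0432],[-0.0446,0,0.0493]],"dr":[[0,0.008,0],[0,0.018,0],[0,0.028,0],[0,0.038,0],[0,0.047,0],[0,0.057,0],[0,0.067,0],[0,0.077,0],[0,0.086,0],[0,0.096,0]]}'
python3 -c "
from h import *
rows([tcp(face(a),np.radians(15)*a/1.61) for a in (.51,.46,.41,.36,.31,.27,.23,.19,.16,.13)])"
```

```text
clock: 3.53
position: [551.6, -114.0, 230.5]
tcp_rot: [[-0.996, -0.021, 0.091], [-0.021, 1.0, 0.003], [-0.091, 0.001, -0.996]]
force: [0.0, -0.6, 1.5]
gripper_width: 0.003
gripper_force: 0.7
clock 3.5333 pos [ 551.6 -114.   230.5] F [ 0.  -0.6  1.5]
[-0.003, -0.0002, 0.0047] [0.001, 0.008, -0.004]
[-0.0055, -0.0002, 0.0098] [0.001, 0.017, -0.004]
[-0.0079, -0.0002, 0.015] [0.001, 0.025, -0.004]
[-0.0099, -0.0002, 0.0203] [0.001, 0.033, -0.004]
[-0.0117, -0.0002, 0.0257] [0.001, 0.041, -0.004]
[-0.013, -0.0002, 0.0301] [0.001, 0.048, -0.004]
[-0.014, -0.0002, 0.0345] [0.001, 0.054, -0.004]
[-0.0149, -0.0002, 0.0389] [0.001, 0.061, -0.004]
[-0.0154, -0.0002, 0.0423] [0.001, 0.065, -0.004]
[-0.0158, -0.0002, 0.0457] [0.001, 0.07, -0.004]
```

```bash
python3 -m crank '{"linear":[[-0.003,0,0.0047],[-0.0055,0,0.0098],[-0.0079,0,0.015],[-0.0099,0,0.0203],[-0.0117,0,0.0257],[-0.013,0,0.0301],[-0.014,0,0.0345],[-0.0149,0,0.0389],[-0.0154,0,0.0423],[-0.0158,0,0.0457]],"dr":[[0,0.008,0],[0,0.017,0],[0,0.025,0],[0,0.033,0],[0,0.041,0],[0,0.048,0],[0,0.054,0],[0,0.061,0],[0,0.065,0],[0,0.07,0]]}'
python3 -c "
from h import *
rows([tcp(face(a),np.radians(15)*a/1.61) for a in (.11,.09,.075,.06,.045,.03,.02,.01,0,-.01)])"
```

```text
clock: 4.37
position: [571.1, -113.4, 186.7]
tcp_rot: [[-1.0, -0.021, 0.022], [-0.021, 1.0, 0.002], [-0.022, 0.001, -1.0]]
force: [0.2, -0.4, 2.4]
gripper_width: 0.003
gripper_force: 0.6
clock 4.3667 pos [ 571.1 -113.4  186.7] F [ 0.2 -0.4  2.4]
[-0.0008, -0.0003, 0.0024] [0.001, 0.004, -0.004]
[-0.0012, -0.0003, 0.0046] [0.001, 0.007, -0.004]
[-0.0014, -0.0003, 0.0063] [0.001, 0.01, -0.004]
[-0.0016, -0.0003, 0.008] [0.001, 0.012, -0.004]
[-0.0018, -0.0003, 0.0097] [0.001, 0.014, -0.004]
[-0.0019, -0.0003, 0.0114] [0.001, 0.017, -0.004]
[-0.002, -0.0003, 0.0125] [0.001, 0.019, -0.004]
[-0.0021, -0.0003, 0.0136] [0.001, 0.02, -0.004]
[-0.0022, -0.0003, 0.0147] [0.001, 0.022, -0.004]
[-0.0022, -0.0003, 0.0159] [0.001, 0.023, -0.004]
```

```bash
python3 -m crank '{"linear":[[-0.001,0,0.002],[-0.001,0,0.004],[-0.0015,0,0.0058],[-0.0015,0,0.0075],[-0.002,0,0.009],[-0.002,0,0.0105],[-0.002,0,0.0118],[-0.002,0,0.0128],[-0.002,0,0.0136],[-0.002,0,0.0142]],"dr":[[0,0.004,0],[0,0.007,0],[0,0.01,0],[0,0.012,0],[0,0.014,0],[0,0.017,0],[0,0.019,0],[0,0.02,0],[0,0.022,0],[0,0.022,0]]}'
python3 -m crank '{"linear":[[0,0,0.0005],[0,0,0.001]],"dr":[[0,0,0],[0,0,0]]}'
```

```text
clock: 5.2
position: [573.4, -113.4, 172.8]
tcp_rot: [[-1.0, -0.021, 0.0], [-0.021, 1.0, 0.001], [-0.0, 0.001, -1.0]]
force: [0.6, 0.4, 1.0]
gripper_width: 0.006
gripper_force: 0.5
clock: 5.37
position: [573.4, -113.4, 172.2]
tcp_rot: [[-1.0, -0.021, 0.001], [-0.021, 1.0, 0.001], [-0.001, 0.001, -1.0]]
force: [-3.0, 1.0, 13.9]
gripper_width: 0.004
gripper_force: 7.1
```

The lid is at its stop: 14 N, with the tip at 153 mm, the height given for shut. I'll hold briefly, lift off and look.

```bash
python3 -m crank '{"linear":[[0,0,0.0003],[0,0,0.0003],[0,0,-0.004],[0,0,-0.02],[0,0,-0.05],[-0.03,0,-0.06],[-0.06,-0.008,-0.06],[-0.075,-0.016,-0.06],[-0.075,-0.03,-0.06],[-0.075,-0.03,-0.06]],"dr":[[0,0,0],[0,0,0],[0,0,0],[0,0,0],[0,0,0],[0,0,0],[0,0,0],[0,0,0],[0,0,0],[0,0,0]]}'
python3 - <<'E'
from plant import capture
import cv2,numpy as np
ims=[]
for n in("top","side"):
    i=capture(n)["img"][:,:,::-1];i=i[145:255,245:345] if n=="top" else i[120:250,250:360];ims.append(cv2.resize(i,(400,480),interpolation=cv2.INTER_CUBIC))
cv2.imwrite("pics/shut.png",np.hstack(ims))
E
```

```text
clock: 6.2
position: [649.1, -143.9, 231.3]
tcp_rot: [[-1.0, -0.02, -0.001], [-0.02, 1.0, 0.001], [0.0, 0.001, -1.0]]
force: [-0.7, 0.3, -0.1]
gripper_width: 0.008
gripper_force: 0.0
```

View pics/shut.png

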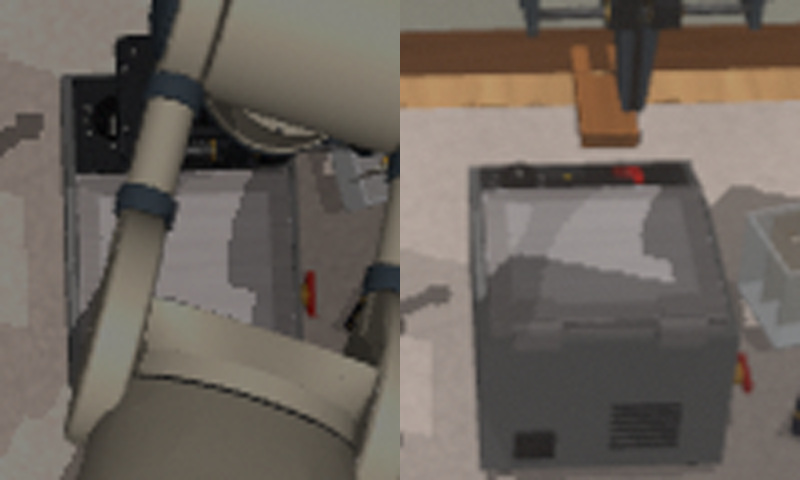

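The lid is level and flush on the body; the rocker's red shows at about (628,174) in the side half, and the fingertips hang over the panel. I'll check the rocker's y in this view and work out the descent.

```bash
python3 - <<'E'
from g import *; from h import *
from plant import capture
import cv2
i=capture("side")["img"];h=cv2.cvtColor(i,cv2.COLOR_RGB2HSV)
m=((h[...,0]<8)|(h[...,0]>172))&(h[...,1]>150)&(h[...,2]>80);m[:150]=0;m[185:]=0
n,l,st,c=cv2.connectedComponentsWithStats(m.astype(np.uint8))
for k in range(1,n): print(st[k],plane("side",c[k],136).round(1))
q=np.array([660,-146.5,0]);rows([(q+[0,0,z],rot(0)) for z in(180,165,160,155)])
E
```

```text
[309 165   8   5  23] [ 659.1 -152.1  136. ]
clock 6.35 pos [ 648.1 -141.8  231.7] F [-0.6  0.9 -0.4]
[-0.0119, -0.005, 0.0516] [0.002, -0.001, -0.004]
[-0.0119, -0.0051, 0.0666] [0.002, -0.001, -0.004]
[-0.0119, -0.0051, 0.0716] [0.002, -0.001, -0.004]
[-0.0119, -0.0051, 0.0766] [0.002, -0.001, -0.004]
```

```bash
python3 -m crank '{"linear":[[-0.011,-0.007,0.01],[-0.011,-0.007,0.03],[-0.011,-0.007,0.05],[-0.011,-0.007,0.06],[-0.011,-0.007,0.066],[-0.011,-0.007,0.069],[-0.011,-0.007,0.0705],[-0.011,-0.007,0.072],[-0.011,-0.007,0.073],[-0.011,-0.007,0.074]],"dr":[[0,0,0],[0,0,0],[0,0,0],[0,0,0],[0,0,0],[0,0,0],[0,0,0],[0,0,0],[0,0,0],[0,0,0]]}'
python3 -m crank '{"linear":[[0,0,0.001],[0,0,0.001]],"dr":[[0,0,0],[0,0,0]]}'
```

```text
clock: 7.18
position: [660.4, -148.6, 158.4]
tcp_rot: [[-1.0, -0.021, 0.001], [-0.021, 1.0, 0.001], [-0.001, 0.001, -1.0]]
force: [-0.6, -0.3, 1.1]
gripper_width: 0.004
gripper_force: 0.2
clock: 7.35
position: [659.9, -148.7, 157.3]
tcp_rot: [[-1.0, -0.021, 0.0], [-0.021, 1.0, 0.001], [-0.0, 0.001, -1.0]]
force: [-3.8, 0.2, 6.9]
gripper_width: 0.005
gripper_force: 3.3
```

```bash
for k in 1; do python3 -m crank '{"linear":[[0,0,0.0005],[0,0,0.001],[0,0,0.0015],[0,0,0.0015]],"dr":[[0,0,0],[0,0,0],[0,0,0],[0,0,0]]}'; done
python3 -m crank '{"linear":[[0,0,0.0005],[0,0,0.001],[0,0,0.001]],"dr":[[0,0,0],[0,0,0],[0,0,0]]}'
```

```text
clock: 7.68
position: [659.5, -148.7, 156.0]
tcp_rot: [[-1.0, -0.021, -0.001], [-0.021, 1.0, 0.001], [0.001, 0.001, -1.0]]
force: [-5.5, -0.4, 7.7]
gripper_width: 0.007
gripper_force: 3.6
clock: 7.93
position: [659.7, -148.7, 154.8]
tcp_rot: [[-1.0, -0.021, -0.0], [-0.021, 1.0, 0.001], [0.0, 0.001, -1.0]]
force: [-3.4, 0.5, 4.6]
gripper_width: 0.005
gripper_force: 2.6
```

```bash
python3 -m crank '{"linear":[[0,0,0.0005],[0,0,0.0008],[0,0,0.0008]],"dr":[[0,0,0],[0,0,0],[0,0,0]]}'; python3 -m crank '{"linear":[[0,0,0.0004],[0,0,0.0008],[0,0,0.0008]],"dr":[[0,0,0],[0,0,0],[0,0,0]]}'
```

```text
clock: 8.18
position: [659.8, -148.7, 154.0]
tcp_rot: [[-1.0, -0.021, -0.0], [-0.021, 1.0, 0.001], [0.0, 0.001, -1.0]]
force: [-4.6, 0.2, 6.6]
gripper_width: 0.007
gripper_force: 3.3
clock: 8.43
position: [659.8, -148.7, 153.8]
tcp_rot: [[-1.0, -0.021, 0.0], [-0.021, 1.0, 0.001], [-0.0, 0.001, -1.0]]
force: [-6.6, -0.8, 12.5]
gripper_width: 0.008
gripper_force: 6.5
```

```bash
python3 -m crank '{"linear":[[0,0,0.0005],[0,0,0.001],[0,0,0.001]],"dr":[[0,0,0],[0,0,0],[0,0,0]]}'
```

```text
clock: 8.68
position: [659.8, -148.7, 153.5]
tcp_rot: [[-1.0, -0.021, 0.001], [-0.021, 1.0, 0.001], [-0.001, 0.001, -1.0]]
force: [-9.9, 1.1, 21.3]
gripper_width: 0.002
gripper_force: 10.9
```

A stiff stop at 21 N after about 4 mm of travel, which matches the geometry. Next I lift straight up, back away and look.

```bash
python3 -m crank '{"linear":[[0,0,-0.004],[0,0,-0.02],[0,0,-0.05],[0,0,-0.085],[0,0,-0.12],[0.03,0,-0.135],[0.065,0,-0.14],[0.1,0,-0.14],[0.13,0,-0.14],[0.16,0.0,-0.14]],"dr":[[0,0,0],[0,0,0],[0,0,0],[0,0,0],[0,0,0],[0,0,0],[0,0,0],[0,0,0],[0,0,0],[0,0,0]]}'
python3 -m crank '{"linear":[[0.01,0.035,0],[0.02,0.07,0],[0.03,0.105,0],[0.04,0.14,0],[0.04,0.175,0],[0.04,0.21,0],[0.04,0.245,0],[0.04,0.28,0],[0.04,0.315,0],[0.04,0.34,0]],"dr":[[0,0,0],[0,0,0],[0,0,0],[0,0,0],[0,0,0],[0,0,0],[0,0,0],[0,0,0],[0,0,0],[0,0,0]]}'
python3 - <<'E'
from plant import capture
import cv2,numpy as np
t=capture("top")["img"][:,:,::-1];s=capture("side")["img"][:,:,::-1]
r=lambda i:cv2.resize(i,(400,300),interpolation=cv2.INTER_CUBIC)
cv2.imwrite("pics/end.png",np.vstack([np.hstack([r(t),r(s)]),np.hstack([r(t[150:204,255:327]),r(s[150:204,275:347])])]))
E
```

```text
clock: 9.52
position: [498.5, -151.9, 292.0]
tcp_rot: [[-1.0, -0.021, 0.001], [-0.021, 1.0, 0.001], [-0.001, 0.001, -1.0]]
force: [-0.4, -0.1, 0.5]
gripper_width: 0.003
gripper_force: 0.0
clock: 10.35
position: [452.6, 189.6, 292.5]
tcp_rot: [[-1.0, -0.022, 0.001], [-0.022, 1.0, 0.002], [-0.001, 0.002, -1.0]]
force: [-0.7, -0.3, 0.6]
gripper_width: 0.001
gripper_force: 0.0
```

View pics/end.png

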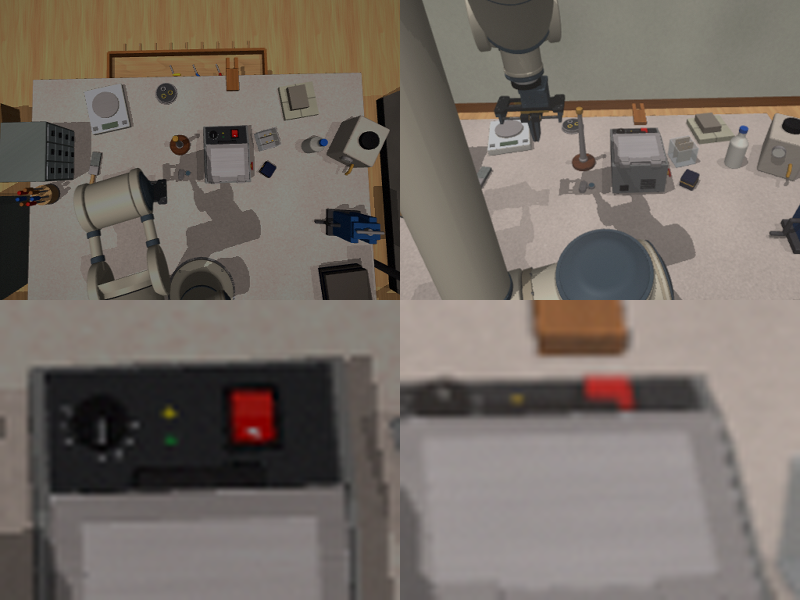

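The lid is shut flat. The rocker (top crop at (252,415)) now has its dot end down at (253,433) and its far end raised. Mandrel, cube, box and bottle stand where they were, and the arm is clear.

```bash
python3 -c "
from plant import order
print(order.close_job())"
```

```text
the job is handed in; nothing more can be done
None
```

I pushed the lid gently down to its stop, then pressed the white-dot end of the rocker down to its stop. The other bench items looked unmoved in the last pictures, the arm was clear, and the job was handed in at about 10.5 s on the robot's clock.

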